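Present the tasting dish tab-first at the bakery counter

TASK

Serve the order on the orange tray: first set the tall lidded cup gently upright on the empty half of the tray and let go of it. Then take the steel tasting dish by the grip of its arched handle, lift it straight up about a hand's breadth (10 cm), and only then turn it a quarter turn clockwise (seen from above), level and with the truffle staying in its middle, so that its thumb tab points away from you to the customer, square to the tray's long side. Finish holding it still there, in the air over the place where it stood: do not put it down or let go, and leave the other cups and the napkin box alone.

Things in the scene. Friction and masses are not known exactly. Their poses are not given: they have to be found in the camera images.
- tray: Fixed orange tray, 280 (x) by 420 (y) mm, rim 18 mm high, floor and walls 5 mm thick. Origin: centre of its underside. Its x axis points away from the robot to the customer, square to its long sides (tray yawed up to 0.3 rad either way), y to the robot's left. The dish stands on the +y half; the -y half is empty.
- cup_place (a point): Middle of the empty half of the tray, on the tray's floor (tray frame: x 0, y -110 mm, z 5 mm); axes as the tray's.
- dish_place (a point): Middle of the dish's half of the tray, on the tray's floor (tray frame: x 0, y +95 mm, z 5 mm); axes as the tray's. At the start the dish stands within about 15 mm of it.
- tall_cup: Tall clear plastic cup of doughnut balls with a closed white lid, loose: 54 mm diameter (58 mm at the lid, the top 12 mm), 86 mm high, about 0.16 kg. It stands on the counter to the robot's right (the -y side) among two short cups. Origin: centre of its underside, z up.
- dish: Loose steel dished plate, about 0.32 kg, 151 mm diameter, rim 24 mm high, foot 90 mm wide. Inside: flat middle 30 mm wide, 10 mm above the underside, then a wall sloping up at 17 degrees. An arched handle spans it along its y (rods at y +-71 mm). A flat thumb tab, 36 mm wide, sticks out along +x to 111 mm. Origin: centre of underside. At the start the tab points to the tray's +y, within 0.26 rad.
- dish_grip (a point): Centre of the arched handle's dark wooden grip bar: 14 mm wide (dish x), 64 mm long (dish y), 18 mm high, centred 108 mm above the dish's underside on its axis, above the centre of mass, with free room below down to the truffle. Axes as the dish's: fingers close along the dish's x.
- dish_tab (a point): Point near the tip of the dish's thumb tab: dish frame x 105, y 0, z 21.5 mm.
- truffle_center (a point): Centre of the loose chocolate truffle, a ball of 36 mm diameter, about 30 g, which lies in the middle of the dish, its centre 28 mm above the dish's underside; it can roll.
- short_cup_a: Short lidded clear cup, loose bystander on the counter: 60 mm diameter (64 mm at the lid), 48 mm high. Origin: centre of its underside.
- short_cup_b: Another short lidded cup, the same as short_cup_a.
- napkin_box: Steel napkin box, loose bystander to the left of the tray: 90 by 120 mm, 114 mm high. Origin: centre of its underside.

How it is judged (in metres and radians):
On the way, in this order (a step that is already met when the one before it is completed fails the run):
1. the tall cup stands upright on the empty half of the tray, let go (z of tall_cup in the frame of tray between 0.002 and 0.01 m and angle between tall_cup's own z axis and vertical below 0.1 rad and y of tall_cup in the frame of tray between -0.2 and -0.02 m and x of tall_cup in the frame of tray between -0.13 and 0.13 m and contact force between tall_cup and the fingers below 0.1 N and linear speed of tall_cup below 0.03 m/s), for 0.3 s.
2. the dish is lifted clear of the tray, its tab still pointing sideways (z of dish in the frame of tray above 0.045 m and angle between the x axis of dish and the x axis of tray, either way round above 1 rad and contact force between dish and the fingers above 0.5 N), for 0.1 s.
At the end, for the whole second after the job is handed in: The gripper alone holds the dish still, 65 to 180 mm above the counter, within 45 mm of the middle of its half of the tray, level within 0.1 rad, tab along the tray's +x within 0.15 rad, truffle at rest within 25 mm of its centre; the tall cup stands upright and free on the other half (z of dish in the frame of tray between 0.065 and 0.18 m and horizontal distance between dish and dish_place below 0.045 m and angle between the x axis of dish and the x axis of tray, either way round below 0.15 rad and x of dish_tab in the frame of tray above 0.04 m and angle between each of dish, tall_cup's own z axis and vertical below 0.1 rad and horizontal distance between truffle_center and dish below 0.025 m and distance between truffle_center and dish below 0.045 m and linear speed of dish below 0.03 m/s and angular speed of dish below 0.2 rad/s and linear speed of truffle below 0.05 m/s and contact force between dish and the fingers above 0.5 N and contact force between dish and tray below 0.05 N and contact force between dish and tall_cup below 0.05 N and z of tall_cup in the frame of tray between 0.002 and 0.01 m and y of tall_cup in the frame of tray between -0.2 and -0.02 m and x of tall_cup in the frame of tray between -0.13 and 0.13 m and contact force between tall_cup and the fingers below 0.1 N); the arm keeps its last pose, push and grip.
It fails at once if the truffle rolled away from the middle of the dish (more than 40 mm) or jumped out (horizontal distance between truffle_center and dish above 0.04 m or distance between truffle_center and dish above 0.065 m).
It fails at once if the dish was tilted by more than 0.25 rad (angle between dish's own z axis and vertical above 0.25 rad).
It fails at once if the tall cup was tipped (angle between tall_cup's own z axis and vertical above 0.5 rad).
It fails at once if the tall cup was dropped (contact force between tall_cup and anything else below 0.02 N and linear speed of tall_cup above 0.5 m/s).
It fails at once if another cup or the napkin box was disturbed (distance of any of short_cup_a, short_cup_b, napkin_box from where it was at the start of the episode above 0.03 m).
It also fails if it takes over 46 s, if anything falls off the work surface, if the arm or the gripper's body presses on something with over 40 N, if the wrist force passes 120 N, or if a joint passes its speed limit or range.

ROBOT

A 6-joint arm with a two-finger parallel gripper is mounted at the origin on the work surface. World frame = base frame: x ahead of the robot, y to its left, z up, the work surface at z = 0. Lengths are in m, angles in degrees, forces in N, time in s.
With the tool pointing down it reaches from about 0.3 to 0.75 m from the base axis. Payload 8.5 kg.
Tool frame: the origin (TCP) lies at the very end of the fingers, on their centre line; the grasp point (between the pads) lies 19 mm behind it (env.hold_point_z is the distance from the TCP to the grasp point, in m); z points along the fingers, y is the line along which they close (so a half turn about z gives the same grasp; the last joint's range is limited). The gripper opens to 85 mm and grips with 20 to 120 N. Pads are 22 mm wide; open, the fingers measure 114 mm over their backs; the gripper's body (76 mm by 85 mm) begins 54 mm behind the grasp point. The pads swing forward as they close: fully open they stand 13 mm farther back than shut.
Start: joints at [-79.2, 21.807, 74.336, -0, 83.858, -12.336], TCP at [0.216, -0.506, 0.194] pointing down, gripper open.
Joint ranges: [-178.18, 178.18], [-50.72, 133.34], [12.68, 142.11], [-81.47, 261.47], [9.98, 163.14], [-165.26, 165.26]. Speed limits (degrees/s): [136.94, 136.94, 180, 180, 180, 180].

INTERFACE

Orientations are given as a 3x3 rotation matrix whose columns are the frame's x, y, z axes.
In Python, from rig import env, optics gives the robot as it stands.
- The arm moves only by the shell command python3 -m jog 'ROWS' [OPENING] [FORCE]. ROWS is JSON, a list of rows, each an object with "linear": the shift along the tool's x, y, z in units of 40 mm (1.0 is 40 mm), a list of three; "roll": the turn about the tool's z in units of 5 degrees (1.0 is 5 degrees). A call has 1 to 12 rows; each row shifts and turns the commanded pose from where the row before left it, along the tool's axes as they then stand; what a row does not reach is not made up. A row lasts 1/12 s, in which the tool goes at most 41.7 mm and 7.16 degrees, less where a joint would pass 70% of its speed; a pose out of reach is approached as far as the arm can. A call is refused whole if a number of a shift passes 1 or a number of a turn 1, either way. A call with a gripper value outside its range is refused whole. OPENING is the opening, from -1 (shut) to 1 (fully open), set as the call begins (- or left out, the last holds). The fingers move at their own pace and stop on an object; FORCE is the grip in N (left out, the last holds). Time passes only in rows, so rows that do not move let the fingers close. It gives the time, the measured TCP pose, the force, the opening and the grip force at its end, in the units of the state.
- env.observe(): the state, without advancing time (a new reading comes with each control period).
- optics.get_image(name): name is "side" or "top"; returns the picture (384x512x3 uint8, red, green, blue); there is no depth.
- optics.calibration(name): a dict with "fov_y" (degrees; the focal length in pixels is half the picture's height over the tangent of half this angle, whatever the lens; pixels are square), "cx", "cy" (the principal point, pixels), "D" ([k1, k2, p1, p2, k3] as OpenCV has them; the pictures are not rectified), "T" (4x4, takes a point from camera to world coordinates). Camera axes: x right, y down, z forward; pixel columns grow to the right and rows downward; lengths in m; the calibration is good to about 2 mm. A picture is of the moment at which its call begins. calibration takes no time and is no camera call.
- env.close_job(): hands the job in; it is judged then, once.
The state is a dict: "time_s": time; "q": joint angles; "qvel": joint speeds; "joint_efforts": joint torques, N m; "position": TCP position; "tool_rot": TCP orientation; "ft_force": force on the tool from outside, world axes, zero at the start; "wrist_torque": the same for the moment, N m; "grip_width": finger opening in m; "gripper_force": force on a finger pad.
Only numpy, scipy, OpenCV 4.12 (cv2) and the standard library are available. Lean on these libraries where they do the work, as an engineer would, in place of code of your own. Each camera call takes 0.05 s, during which the arm holds its last target. There are 200 camera calls.

## Working session

There is one attempt and no reset: what is moved stays moved. The work goes in short steps, Python scripts to look and compute and a shell command to move; the robot and the scene stay as the last step left them, time stands still between calls to the robot, and variables do not carry over. Pictures are saved under pics/ and viewed, at most 10 in all, crops included, and the job is handed in when it is done.

```bash
ls; mkdir -p pics; python3 - <<'E'
from rig import env, optics
import cv2
for n in ("side","top"):
    im=optics.get_image(n); cv2.imwrite(f"pics/{n}0.png",im[:,:,::-1]); c=optics.calibration(n); print(n,c)
o=env.observe(); print(o["time_s"],o["position"],o["tool_rot"],o["grip_width"],env.hold_point_z)
E
```

```text
pics
side {'fov_y': 53.16568923509108, 'cx': 262.32676824530694, 'cy': 194.36848267510643, 'D': array([-0.02371729,  0.        ,  0.        ,  0.        ,  0.        ]), 'T': array([[-0.98525864, -0.06849284,  0.15676142,  0.30061836],
       [-0.1699618 ,  0.49611296, -0.85146046,  1.23953797],
       [-0.01945243, -0.86555223, -0.50044075,  0.78325674],
       [ 0.        ,  0.        ,  0.        ,  1.        ]])}
top {'fov_y': 51.480614165972554, 'cx': 254.935235837942, 'cy': 196.01764540171487, 'D': array([-0.04948025,  0.        ,  0.        ,  0.        ,  0.        ]), 'T': array([[ 0.01310796, -0.99677966,  0.07911059,  0.44068019],
       [-0.99990725, -0.01335946, -0.00265064,  0.08976582],
       [ 0.00369898, -0.0790685 , -0.99686232,  1.25283644],
       [ 0.        ,  0.        ,  0.        ,  1.        ]])}
0.1 [ 0.21603697 -0.50549229  0.19358775] [[ 9.19591587e-01  3.92875619e-01 -2.46963870e-04]
 [ 3.92875616e-01 -9.19590814e-01  1.21820744e-03]
 [ 2.51498298e-04 -1.21727940e-03 -9.99999227e-01]] 0.08566454055457355 0.0187
```

View pics/side0.png

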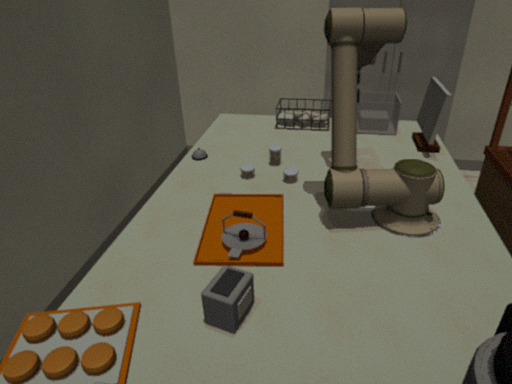

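View pics/top0.png

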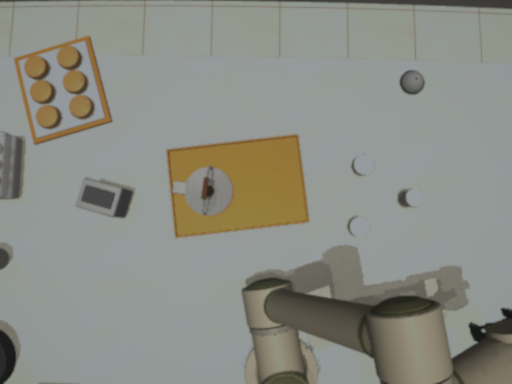

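The side view shows the tray at (243,228), the dish at (243,235), its grip at (242,215) and the tall cup at (275,155). In the top view the tray is at (237,186), the grip at (207,188), the tab at (179,187), the tall cup at (411,197) and the short cups at (363,165) and (358,226). Next I'll enlarge the key regions and segment them.

```bash
cat > h.py <<'E'
import numpy as np, cv2
from rig import env, optics
def ray(n,p):
    c=optics.calibration(n); f=192/np.tan(np.radians(c["fov_y"]/2))
    K=np.array([[f,0,c["cx"]],[0,f,c["cy"]],[0,0,1]])
    u=cv2.undistortPoints(np.array([[p]],float),K,c["D"])[0,0]
    d=c["T"][:3,:3]@np.array([u[0],u[1],1]); return c["T"][:3,3],d/np.linalg.norm(d)
def plane(n,p,z):
    o,d=ray(n,p); return o+d*(z-o[2])/d[2]
def tri(ps,pt):
    o1,d1=ray("side",ps); o2,d2=ray("top",pt)
    s=np.linalg.lstsq(np.c_[d1,-d2],o2-o1,rcond=None)[0]
    a,b=o1+s[0]*d1,o2+s[1]*d2; return (a+b)/2,np.linalg.norm(a-b)
E
python3 - <<'E'
from h import *
S=cv2.imread("pics/side0.png");T=cv2.imread("pics/top0.png")
hsv=cv2.cvtColor(T,cv2.COLOR_BGR2HSV)
m=cv2.inRange(hsv,(5,120,60),(30,255,255)); m[:, :140]=0
cs=max(cv2.findContours(m,0,2)[0],key=cv2.contourArea)
r=cv2.minAreaRect(cs); print("tray rect",r)
b=cv2.boxPoints(r); P=[plane("top",p,0.018) for p in b]
print(np.round(P,4)); print("sides",[round(float(np.linalg.norm(P[i]-P[i-1])),4) for i in range(4)],"centre",np.mean(P,0))
def crop(I,x,y,w,h,s): return cv2.resize(I[y:y+h,x:x+w],None,fx=s,fy=s,interpolation=cv2.INTER_CUBIC)
a=crop(T,160,150,80,75,5); c=crop(T,340,150,80,90,4)[:300]
d=crop(S,200,195,80,75,5)[:300]; e=crop(S,230,140,80,50,5)
out=np.zeros((600,800,3),np.uint8)
out[:300,:400]=crop(T,160,150,80,60,5); out[:300,400:]=crop(T,340,152,80,60,5)
out[300:,:400]=crop(S,205,203,80,60,5); out[300:,400:]=crop(S,230,135,80,60,5)
cv2.imwrite("pics/crop.png",out)
E
```

```text
tray rect ((236.7576904296875, 185.53533935546875), (87.21287536621094, 132.93557739257812), 83.38654327392578)
[[ 0.6806  0.3691  0.018 ]
 [ 0.735  -0.0461  0.018 ]
 [ 0.4626 -0.0784  0.018 ]
 [ 0.4099  0.3296  0.018 ]]
sides [0.2736, 0.4188, 0.2744, 0.4114] centre [0.57200897 0.14354454 0.018     ]
```

View pics/crop.png

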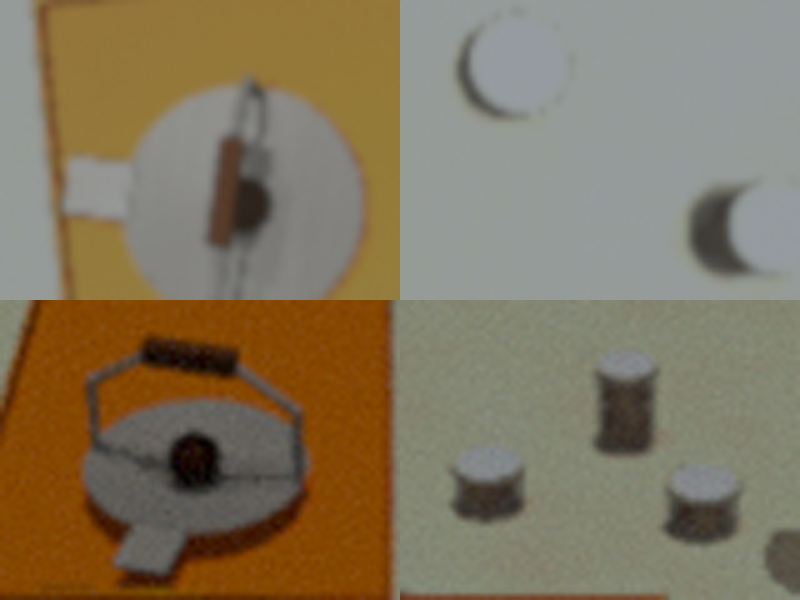

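The crops show these features:
- **Grip bar:** top (204.5,188), side (242.6,213.8).
- **Tab tip:** top (172.6,187).
- **Truffle:** in the dish's middle.
- **Tall cup lid:** side (274.8,147.4), top about (413,197).

Now I'll measure them numerically.

```bash
python3 - <<'E'
from h import *
S=cv2.imread("pics/side0.png");T=cv2.imread("pics/top0.png")
def blob(I,lo,hi,box,hs=True):
    x,y,w,h=box; J=I[y:y+h,x:x+w]; J=cv2.resize(J,None,fx=4,fy=4,interpolation=cv2.INTER_CUBIC)
    m=cv2.inRange(cv2.cvtColor(J,cv2.COLOR_BGR2HSV),lo,hi); c=max(cv2.findContours(m,0,1)[0],key=cv2.contourArea)
    r=cv2.minAreaRect(c); f=lambda p:((np.array(p)+.5)/4-.5+np.array([x,y]))
    return f(r[0]),np.array(r[1])/4,np.array([f(p) for p in cv2.boxPoints(r)])
# lids in top: bright against counter
g=cv2.cvtColor(T,cv2.COLOR_BGR2GRAY); print("grey lid/counter",g[197,413],g[165,363],g[180,390])
for nm,b in dict(tall=(396,182,35,32),sa=(348,150,32,32),sb=(344,212,32,30)).items():
    c,s,_=blob(T,(0,0,int(g[180,390])+6),(180,255,255),b); print(nm,"top",c,s)
    print("   at lid height",plane("top",c,0.086 if nm=="tall" else .048))
    if nm=="tall": ct=c
c,s,_=blob(S,(0,0,145),(180,255,255),(262,140,26,16)); print("tall side",c,s)
print("tall tri",tri((274.8,147.4),ct))
c,s,bp=blob(T,(0,100,40),(12,255,150),(196,174,18,30)); print("grip top",c,s,bp)
print("grip tri",tri((242.6,213.8),c))
E=[(bp[i]+bp[(i+1)%4])/2 for i in range(4)]
E=sorted([(E[0],E[2]),(E[1],E[3])],key=lambda e:-np.linalg.norm(e[0]-e[1]))[0]
A,B=[plane("top",e,.113) for e in E]; d=A-B; print("grip ends",A,B,np.linalg.norm(d),"dir deg",np.degrees(np.arctan2(d[1],d[0])))
print("tab tip",plane("top",(172.6,187),.0265), "truffle",plane("top",(209.9,190.6),.033))
E
```

```text
grey lid/counter 154 154 153
tall top [415.25940323 196.9839592 ] [14.35147381 14.03550911]
   at lid height [ 0.5367793  -0.38907083  0.086     ]
sa top [363.87641335 163.96745396] [16.14060402 16.002388  ]
   at lid height [ 0.63947818 -0.24658474  0.048     ]
sb top [359.95000076 226.47500038] [16.32329559 15.76427937]
   at lid height [ 0.44796365 -0.23292269  0.048     ]Traceback (most recent call last):
  File "<stdin>", line 14, in <module>
  File "<stdin>", line 5, in blob
ValueError: max() iterable argument is empty
```

```bash
python3 - <<'E'
from h import *
T=cv2.imread("pics/top0.png")
print("tall tri",tri((274.8,147.4),(415.3,197.1)))
x,y,w,h=196,174,18,30; J=cv2.resize(T[y:y+h,x:x+w],None,fx=4,fy=4,interpolation=cv2.INTER_CUBIC)
hsv=cv2.cvtColor(J,cv2.COLOR_BGR2HSV); print("grip hsv",hsv[56,34], "dish",hsv[60,8])
m=cv2.inRange(hsv,(0,90,50),(14,255,200)); c=max(cv2.findContours(m,0,1)[0],key=cv2.contourArea); r=cv2.minAreaRect(c); print(r)
f=lambda p:((np.array(p)+.5)/4-.5+np.array([x,y])); bp=[f(p) for p in cv2.boxPoints(r)]; print("grip px",f(r[0]))
print("grip tri",tri((242.6,213.8),f(r[0])), tri((242.6,213.8),(204.5,188)))
for e in ((227,138),(219,245)): 
    p=((np.array(e)+.5)/5-.5)+[160,150]; print("end",plane("top",p,.122))
for i in range(4):print(plane("top",bp[i],.122))
print("tab tip",plane("top",(172.6,187),.0265), "truffle",plane("top",(209.9,190.6),.033))
# tray corners side-view floor height check by triangulating grip only; tray rim corner near right
E
```

```text
tall tri (array([ 0.53697313, -0.39110723,  0.08127724]), np.float64(0.00030227240390204443))
grip hsv [ 11 130  88] dish [ 30   6 138]
((38.73846435546875, 57.592308044433594), (19.225383758544922, 81.86292266845703), 7.125016689300537)
grip px [205.30961609 188.02307701]
grip tri (array([0.5524183 , 0.22987907, 0.1123526 ]), np.float64(0.00012525055050635362)) (array([0.55210598, 0.23199893, 0.11376245]), np.float64(0.0002989669418428813))
end [0.58250158 0.23029642 0.122     ]
end [0.52107848 0.23342945 0.122     ]
[0.52307078 0.2384517  0.122     ]
[0.58140266 0.23257836 0.122     ]
[0.57986386 0.21888543 0.122     ]
[0.52155142 0.22481346 0.122     ]
tab tip [0.56261344 0.34200955 0.0265    ] truffle [0.55234886 0.22529434 0.033     ]
```

Measurements agree with the text:
- **Cup:** (0.537,-0.390), lid at about 0.083.
- **Grip:** (0.552,0.231,0.113), tab heading about 84.7°.
- **Tray:** yaw about 7.2°, centre (0.572,0.1435).

I start by moving above the cup. There I turn the tool to yaw 174.7°, which keeps joint 6 in range for the later quarter turn.

```bash
R='{"linear":[0.85,0.05,0],"roll":0}'; python3 -m jog '[{"linear":[0.85,0.05,0],"roll":0},{"linear":[0.85,0.05,0],"roll":0},{"linear":[0.85,0.05,0],"roll":0},{"linear":[0.85,0.05,0],"roll":0},{"linear":[0.85,0.05,0],"roll":0},{"linear":[0.85,0.05,0],"roll":0},{"linear":[0.85,0.05,0],"roll":0},{"linear":[0.85,0.05,0],"roll":0},{"linear":[0.85,0.05,0],"roll":0},{"linear":[0.85,0.05,0],"roll":0}]' 1
python3 -m jog '[{"linear":[0,0,0],"roll":-1},{"linear":[0,0,0],"roll":-1},{"linear":[0,0,0],"roll":-1},{"linear":[0,0,0],"roll":-1},{"linear":[0,0,0],"roll":-1},{"linear":[0,0,0],"roll":-1},{"linear":[0,0,0],"roll":-1},{"linear":[0,0,0],"roll":-1},{"linear":[0,0,0],"roll":-1},{"linear":[0,0,0],"roll":-1},{"linear":[0,0,0],"roll":-1},{"linear":[0,0,0],"roll":-1}]'
python3 -m jog '[{"linear":[0,0,0],"roll":-1},{"linear":[0,0,0],"roll":-1},{"linear":[0,0,0],"roll":-1},{"linear":[0,0,0],"roll":-1},{"linear":[0,0,0],"roll":-1},{"linear":[0,0,0],"roll":-1},{"linear":[0,0,0],"roll":-1},{"linear":[0,0,0],"roll":-1},{"linear":[0,0,0],"roll":-1},{"linear":[0,0,0],"roll":-1},{"linear":[0,0,0],"roll":-1},{"linear":[0,0,0],"roll":-1}]'
python3 -m jog '[{"linear":[0,0,0],"roll":-1},{"linear":[0,0,0],"roll":-1},{"linear":[0,0,0],"roll":-1},{"linear":[0,0,0],"roll":-1},{"linear":[0,0,0],"roll":-1},{"linear":[0,0,0],"roll":-1},{"linear":[0,0,0],"roll":-0.3},{"linear":[0,0,0],"roll":0},{"linear":[0,0,0],"roll":0}]'
cat >> h.py <<'E'
def to(x,y,z):
    o=env.observe(); R=o["tool_rot"]; p=o["position"]
    print("t",o["time_s"],"p",np.round(p,4),"yaw",np.round(np.degrees(np.arctan2(R[1,0],R[0,0])),2),"q",np.round(o["q"],1))
    print("units",np.round(R.T@(np.array([x,y,z])-p)/.04,3),"F",np.round(o["ft_force"],2),"w",o["grip_width"],o["gripper_force"])
E
python3 - <<'E'
from h import *
to(.537,-.3905,.033)
cv2.imwrite("pics/t1.png",optics.get_image("top")[:,:,::-1])
for s,t in (((201,262.5),(176,236)),((284,263),(167.5,150.5)),((285,195.5),(297,136)),((213,195.5),(307.5,221.5))): print("tray corner",tri(s,t))
E
```

```text
time_s: 0.93
position: [0.538, -0.3895, 0.1937]
tool_rot: [[0.92, 0.393, -0.001], [0.393, -0.92, 0.001], [-0.0, -0.001, -1.0]]
ft_force: [0.8, -0.2, 0.4]
grip_width: 0.0853
gripper_force: 0.0
time_s: 1.93
position: [0.5365, -0.3904, 0.1936]
tool_rot: [[0.115, 0.993, -0.001], [0.993, -0.115, 0.001], [0.001, -0.001, -1.0]]
ft_force: [0.4, 0.8, -0.3]
grip_width: 0.0853
gripper_force: 0.0
time_s: 2.93
position: [0.5365, -0.3904, 0.1936]
tool_rot: [[-0.803, 0.596, -0.001], [0.596, 0.803, 0.001], [0.001, 0.0, -1.0]]
ft_force: [-0.0, 0.4, 0.1]
grip_width: 0.0856
gripper_force: 0.0
time_s: 3.68
position: [0.5365, -0.3905, 0.1937]
tool_rot: [[-0.996, 0.095, -0.001], [0.095, 0.996, 0.001], [0.001, 0.0, -1.0]]
ft_force: [0.3, -0.2, -0.0]
grip_width: 0.0854
gripper_force: 0.0
t 3.6833 p [ 0.5365 -0.3905  0.1937] yaw 174.57 q [ -46.2   33.8   53.8   -0.    92.4 -130.8]
units [-1.400e-02 -2.000e-03  4.018e+00] F [ 0.34 -0.17 -0.04] w 0.08540580350329893 0.0
tray corner (array([0.52668264, 0.36727236, 0.04345981]), np.float64(0.24488813479560506))
tray corner (array([0.53387117, 0.35426774, 0.05955803]), np.float64(0.26879358967776446))
tray corner (array([ 0.57797619, -0.03124495,  0.0716891 ]), np.float64(0.27230230032357344))
tray corner (array([ 0.58934917, -0.02614466,  0.05046433]), np.float64(0.27304548873154444))
```

The tool is over the cup. Descend, close, and redo the tray corner check, since I had paired the corners wrongly.

```bash
python3 -m jog '[{"linear":[0,0,0.5],"roll":0},{"linear":[0,0,0.5],"roll":0},{"linear":[0,0,0.5],"roll":0},{"linear":[0,0,0.5],"roll":0},{"linear":[0,0,0.5],"roll":0},{"linear":[0,0,0.5],"roll":0},{"linear":[0,0,0.5],"roll":0},{"linear":[0,0,0.5],"roll":0},{"linear":[0,0,0],"roll":0},{"linear":[0,0,0],"roll":0}]'
python3 -m jog '[{"linear":[0,0,0],"roll":0},{"linear":[0,0,0],"roll":0},{"linear":[0,0,0],"roll":0},{"linear":[0,0,0],"roll":0},{"linear":[0,0,0],"roll":0},{"linear":[0,0,0],"roll":0},{"linear":[0,0,0],"roll":0},{"linear":[0,0,0],"roll":0},{"linear":[0,0,0],"roll":0},{"linear":[0,0,0],"roll":0}]' -1 35
python3 - <<'E'
from h import *
to(.537,-.3905,.153)
for s,t in (((201,262.5),(167.5,150.5)),((284,263),(176,236)),((285,195.5),(307.5,221.5)),((213,195.5),(297,136))): print("tray corner",tri(s,t))
E
```

```text
time_s: 4.57
position: [0.5364, -0.3903, 0.0337]
tool_rot: [[-0.996, 0.094, -0.001], [0.094, 0.996, 0.001], [0.001, 0.001, -1.0]]
ft_force: [0.4, -0.4, -0.3]
grip_width: 0.0855
gripper_force: 0.0
time_s: 5.4
position: [0.5374, -0.3911, 0.0363]
tool_rot: [[-0.996, 0.093, 0.003], [0.093, 0.996, -0.002], [-0.003, -0.002, -1.0]]
ft_force: [0.4, 1.0, 5.9]
grip_width: 0.0551
gripper_force: 36.3
t 5.4 p [ 0.5374 -0.3911  0.0363] yaw 174.64 q [ -46.2   40.8   67.1    0.    71.9 -130.9]
units [ 0.003  0.007 -2.918] F [0.38 0.96 5.89] w 0.0551223680792768 36.26382335904054
tray corner (array([0.67066673, 0.36316856, 0.00843658]), np.float64(0.01964344593387234))
tray corner (array([0.40823775, 0.33008077, 0.00983545]), np.float64(0.006042273956370134))
tray corner (array([ 0.45661474, -0.07915292,  0.00992616]), np.float64(0.010373667364139645))
tray corner (array([ 0.73630796, -0.044287  ,  0.00710324]), np.float64(0.006711670042142407))
```

Gripped at 55 mm, and the tray corners sit near counter level as expected. Lift and carry to the cup place.

```bash
python3 -m jog '[{"linear":[0,0,-0.2],"roll":0},{"linear":[0,0,-0.3],"roll":0},{"linear":[0,0,-0.4],"roll":0},{"linear":[0,0,-0.4],"roll":0},{"linear":[0,0,-0.4],"roll":0},{"linear":[0,0,-0.4],"roll":0},{"linear":[0,0,-0.4],"roll":0},{"linear":[0,0,-0.3],"roll":0},{"linear":[0,0,-0.2],"roll":0},{"linear":[0,0,0],"roll":0}]'
python3 -m jog '[{"linear":[-0.01,0.2,0],"roll":0},{"linear":[-0.01,0.4,0],"roll":0},{"linear":[-0.01,0.5,0],"roll":0},{"linear":[-0.01,0.5,0],"roll":0},{"linear":[-0.01,0.5,0],"roll":0},{"linear":[-0.01,0.5,0],"roll":0},{"linear":[-0.01,0.5,0],"roll":0},{"linear":[-0.01,0.5,0],"roll":0},{"linear":[-0.01,0.5,0],"roll":0},{"linear":[-0.01,0.5,0],"roll":0},{"linear":[-0.01,0.5,0],"roll":0},{"linear":[-0.01,0.5,0],"roll":0}]'
python3 -m jog '[{"linear":[-0.01,0.5,0],"roll":0},{"linear":[-0.01,0.5,0],"roll":0},{"linear":[-0.01,0.5,0],"roll":0},{"linear":[-0.01,0.5,0],"roll":0},{"linear":[-0.01,0.5,0],"roll":0},{"linear":[-0.01,0.5,0],"roll":0},{"linear":[-0.01,0.5,0],"roll":0},{"linear":[-0.01,0.5,0],"roll":0},{"linear":[-0.01,0.5,0],"roll":0},{"linear":[-0.01,0.4,0],"roll":0},{"linear":[0,0.2,0],"roll":0},{"linear":[0,0,0],"roll":0}]'
python3 - <<'E'
from h import *
to(.586,.034,.04)
a=optics.get_image("side")[:,:,::-1]; b=optics.get_image("top")[:,:,::-1]
cr=lambda I,x,y:cv2.resize(I[y:y+150,x:x+133],None,fx=3,fy=3)
cv2.imwrite("pics/c2.png",np.hstack([cr(a,190,130),cr(b,160,120)]))
E
```

```text
time_s: 6.23
position: [0.5371, -0.391, 0.1566]
tool_rot: [[-0.996, 0.094, 0.003], [0.094, 0.996, -0.003], [-0.003, -0.003, -1.0]]
ft_force: [-0.1, -0.1, -0.1]
grip_width: 0.055
gripper_force: 37.2
time_s: 7.23
position: [0.5618, -0.1662, 0.1531]
tool_rot: [[-0.996, 0.093, -0.002], [0.093, 0.996, 0.001], [0.002, 0.001, -1.0]]
ft_force: [0.4, -0.5, -1.1]
grip_width: 0.0554
gripper_force: 37.2
time_s: 8.23
position: [0.5848, 0.0365, 0.1534]
tool_rot: [[-0.996, 0.091, -0.001], [0.091, 0.996, 0.0], [0.002, 0.0, -1.0]]
ft_force: [-0.2, 0.3, -1.4]
grip_width: 0.0551
gripper_force: 37.2
t 8.2333 p [0.5848 0.0365 0.1534] yaw 174.76 q [ -8.   27.2  72.3   0.   80.6 -92.8]
units [-0.04  -0.06   2.835] F [-0.18  0.27 -1.4 ] w 0.055121633400340014 37.236704640090466
```

View pics/c2.png

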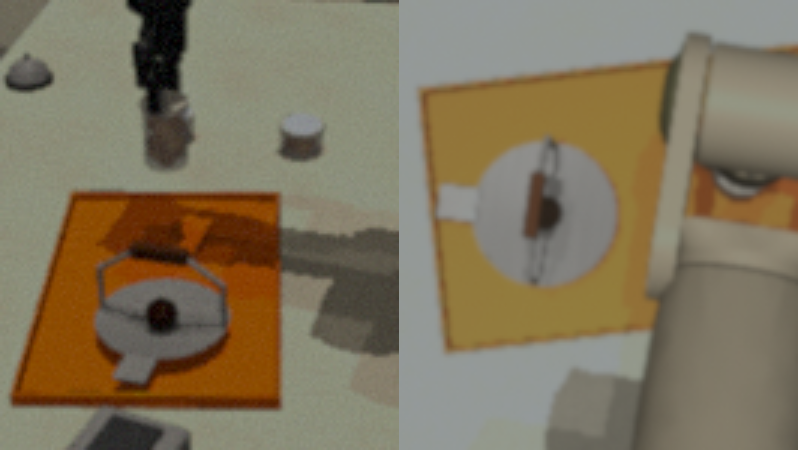

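The cup hangs upright over the empty half, and the dish is undisturbed with the truffle in its middle. I'm lowering it, slowly near the floor.

```bash
python3 -m jog '[{"linear":[0,0,0.2],"roll":0},{"linear":[0,0,0.4],"roll":0},{"linear":[0,0,0.4],"roll":0},{"linear":[0,0,0.4],"roll":0},{"linear":[0,0,0.4],"roll":0},{"linear":[0,0,0.3],"roll":0},{"linear":[0,0,0.2],"roll":0},{"linear":[0,0,0.2],"roll":0},{"linear":[0,0,0.1],"roll":0},{"linear":[0,0,0.04],"roll":0},{"linear":[0,0,0],"roll":0},{"linear":[0,0,0],"roll":0}]'
python3 -m jog '[{"linear":[0,0,0.03],"roll":0},{"linear":[0,0,0.03],"roll":0},{"linear":[0,0,0.03],"roll":0},{"linear":[0,0,0.03],"roll":0},{"linear":[0,0,0],"roll":0},{"linear":[0,0,0],"roll":0}]'
python3 -m jog '[{"linear":[0,0,0.03],"roll":0},{"linear":[0,0,0.03],"roll":0},{"linear":[0,0,0],"roll":0},{"linear":[0,0,0],"roll":0}]'
```

```text
time_s: 9.33
position: [0.5857, 0.0347, 0.049]
tool_rot: [[-0.996, 0.094, 0.001], [0.094, 0.996, -0.0], [-0.001, -0.0, -1.0]]
ft_force: [-0.2, -0.1, -1.6]
grip_width: 0.0548
gripper_force: 37.2
time_s: 9.83
position: [0.5853, 0.0348, 0.0436]
tool_rot: [[-0.996, 0.093, -0.0], [0.093, 0.996, 0.0], [0.0, 0.0, -1.0]]
ft_force: [0.5, -0.2, -1.6]
grip_width: 0.0551
gripper_force: 37.2
time_s: 10.17
position: [0.5855, 0.0348, 0.0414]
tool_rot: [[-0.996, 0.093, 0.0], [0.093, 0.996, -0.0], [-0.0, 0.0, -1.0]]
ft_force: [0.5, 0.5, 1.1]
grip_width: 0.0556
gripper_force: 37.4
```

Light contact. Release, wait, then retreat straight up.

```bash
python3 -m jog '[{"linear":[0,0,0.02],"roll":0},{"linear":[0,0,0],"roll":0},{"linear":[0,0,0],"roll":0}]'
python3 -m jog '[{"linear":[0,0,0],"roll":0},{"linear":[0,0,0],"roll":0},{"linear":[0,0,0],"roll":0},{"linear":[0,0,0],"roll":0},{"linear":[0,0,0],"roll":0},{"linear":[0,0,0],"roll":0},{"linear":[0,0,0],"roll":0},{"linear":[0,0,0],"roll":0}]' 1
python3 -m jog '[{"linear":[0,0,-0.2],"roll":0},{"linear":[0,0,-0.4],"roll":0},{"linear":[0,0,-0.6],"roll":0},{"linear":[0,0,-0.8],"roll":0},{"linear":[0,0,-0.8],"roll":0},{"linear":[0,0,-0.8],"roll":0},{"linear":[0,0,-0.4],"roll":0},{"linear":[0,0,0],"roll":0},{"linear":[0,0,0],"roll":0},{"linear":[0,0,0],"roll":0}]'
python3 - <<'E'
from h import *
to(.5523,.231,.2)
a=optics.get_image("side")[:,:,::-1]; b=optics.get_image("top")[:,:,::-1]
cr=lambda I,x,y:cv2.resize(I[y:y+150,x:x+133],None,fx=3,fy=3)
cv2.imwrite("pics/c3.png",np.hstack([cr(a,190,130),cr(b,160,120)]))
E
```

```text
time_s: 10.42
position: [0.5859, 0.0348, 0.0413]
tool_rot: [[-0.996, 0.093, 0.002], [0.093, 0.996, -0.0], [-0.002, 0.0, -1.0]]
ft_force: [-0.3, 0.7, 5.6]
grip_width: 0.0549
gripper_force: 38.0
time_s: 11.08
position: [0.5854, 0.0347, 0.0405]
tool_rot: [[-0.996, 0.094, -0.0], [0.094, 0.996, 0.0], [0.0, -0.0, -1.0]]
ft_force: [-0.5, 0.7, 0.2]
grip_width: 0.0856
gripper_force: 0.0
time_s: 11.92
position: [0.5848, 0.0348, 0.1995]
tool_rot: [[-0.996, 0.094, -0.002], [0.094, 0.996, 0.0], [0.002, 0.0, -1.0]]
ft_force: [0.3, -1.0, -1.2]
grip_width: 0.0855
gripper_force: 0.0
t 11.9167 p [0.5848 0.0348 0.1995] yaw 174.63 q [ -8.2  25.3  67.7  -0.   87.1 -92.8]
units [ 1.268  4.807 -0.009] F [ 0.27 -0.97 -1.16] w 0.08552729183367444 0.0
```

View pics/c3.png

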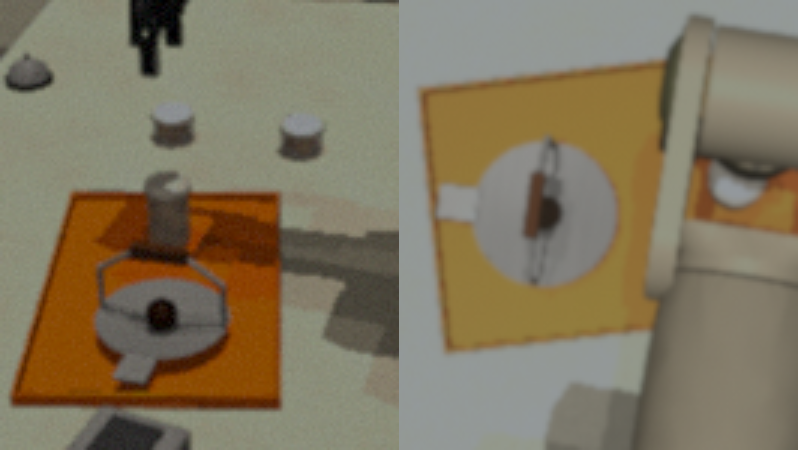

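The side view shows the tall cup standing upright at (168,210) in the crop, released on the tray, with the dish unchanged. I go over the dish grip.

```bash
python3 -m jog '[{"linear":[0.13,0.48,0],"roll":0},{"linear":[0.13,0.48,0],"roll":0},{"linear":[0.13,0.48,0],"roll":0},{"linear":[0.13,0.48,0],"roll":0},{"linear":[0.13,0.48,0],"roll":0},{"linear":[0.13,0.48,0],"roll":0},{"linear":[0.12,0.48,0],"roll":0},{"linear":[0.12,0.48,0],"roll":0},{"linear":[0.12,0.48,0],"roll":0},{"linear":[0.12,0.48,0],"roll":0},{"linear":[0,0,0],"roll":0},{"linear":[0,0,0],"roll":0}]'
python3 -m jog '[{"linear":[0,0,0.2],"roll":0},{"linear":[0,0,0.4],"roll":0},{"linear":[0,0,0.4],"roll":0},{"linear":[0,0,0.4],"roll":0},{"linear":[0,0,0.2],"roll":0},{"linear":[0,0,0],"roll":0},{"linear":[0,0,0],"roll":0}]'
python3 - <<'E'
from h import *
to(.5523,.231,.093)
a=optics.get_image("side")[:,:,::-1]
cv2.imwrite("pics/c4.png",cv2.resize(a[160:280,190:300],None,fx=5,fy=5,interpolation=2))
E
```

```text
time_s: 13.02
position: [0.5527, 0.2311, 0.1995]
tool_rot: [[-0.996, 0.092, -0.002], [0.092, 0.996, -0.001], [0.002, -0.001, -1.0]]
ft_force: [-0.0, -1.2, -0.3]
grip_width: 0.0852
gripper_force: 0.0
time_s: 13.6
position: [0.5533, 0.2301, 0.1364]
tool_rot: [[-0.996, 0.094, -0.0], [0.094, 0.996, -0.0], [0.0, -0.0, -1.0]]
ft_force: [-0.4, -0.5, 0.4]
grip_width: 0.0856
gripper_force: 0.0
t 13.6 p [0.5533 0.2301 0.1364] yaw 174.59 q [ 11.3  29.3  71.6  -0.   79.1 -73.3]
units [0.027 0.021 1.086] F [-0.4  -0.46  0.35] w 0.08558695140649326 0.0
```

View pics/c4.png

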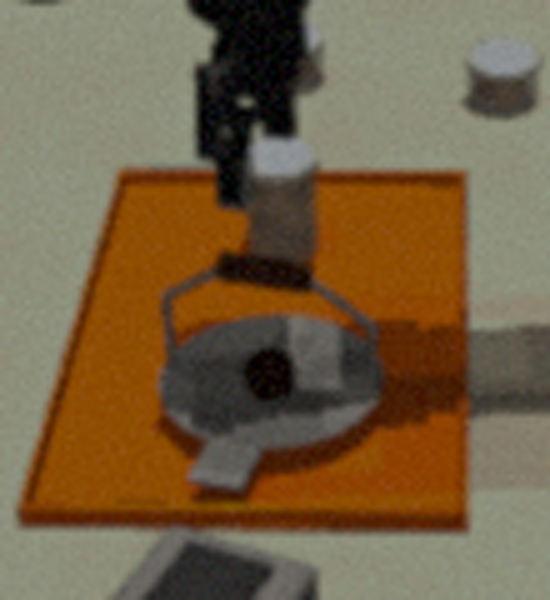

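The view shows the grip bar at (265,270) in the crop, a finger tip at about (232,205), and the cup at (280,200). I'll project the expected finger tips to see whether the gripper is where it should be.

```bash
python3 - <<'E'
from h import *
c=optics.calibration("side"); f=192/np.tan(np.radians(c["fov_y"]/2)); Ti=np.linalg.inv(c["T"])
def pr(p):
    q=Ti[:3]@np.r_[p,1]; u=f*q[:2]/q[2]+[c["cx"],c["cy"]]; return np.round(u,1),np.round((u-[190,160])*5,0)
for n,p in dict(tcp=(.5533,.2301,.1364),near=(.557,.276,.149),far=(.549,.184,.149),grip=(.5523,.231,.113),cuptop=(.586,.034,.091),cupbot=(.586,.034,.005)).items(): print(n,*pr(np.array(p)))
E
```

```text
tcp [242.  207.5] [260. 237.]
near [237.4 211.8] [237. 259.]
far [246.1 196.9] [281. 185.]
grip [242.6 213.8] [263. 269.]
cuptop [245.3 189.4] [277. 147.]
cupbot [246.3 209.1] [281. 245.]
```

```bash
python3 - <<'E'
from h import *
c=optics.calibration("side"); f=192/np.tan(np.radians(c["fov_y"]/2)); Ti=np.linalg.inv(c["T"])
def pr(p):
    q=Ti[:3]@np.r_[p,1]; return np.round(f*q[:2]/q[2]+[c["cx"],c["cy"]],1)
for h in (0,.013,.03,.04,.05): print(h,"c3 near",pr((.589,.081,.1995+h)),"far",pr((.581,-.012,.1995+h)),"c4 near",pr((.557,.276,.1364+h)),"far",pr((.549,.184,.1364+h)))
for i in range(3): a=optics.get_image("side")[:,:,::-1].copy()
cv2.imwrite("pics/s5.png",a)
d=(a.max(2)<40).astype(np.uint8); d[:, :210]=0; d[:,300:]=0; d[:100]=0;d[245:]=0
n,l,s,ce=cv2.connectedComponentsWithStats(d); print([tuple(map(int,r)) for r in s[1:] if r[4]>30])
for v in range(185,214,2): print(v,"".join("#" if a[v,u].max()<40 else ("o" if a[v,u].max()<75 else ".") for u in range(222,262)))
E
```

```text
0 c3 near [240.3 168.5] far [248.  157.5] c4 near [237.6 215.2] far [246.3 200.2]
0.013 c3 near [240.2 165.1] far [247.9 154.2] c4 near [237.4 211.7] far [246.1 196.8]
0.03 c3 near [239.9 160.6] far [247.7 149.9] c4 near [237.1 206.9] far [245.9 192.3]
0.04 c3 near [239.8 157.9] far [247.6 147.3] c4 near [236.9 204.2] far [245.8 189.6]
0.05 c3 near [239.6 155.2] far [247.5 144.7] c4 near [236.8 201.3] far [245.7 186.9]
[(223, 113, 28, 26, 434), (226, 139, 25, 62, 900), (234, 211, 18, 7, 74), (238, 229, 15, 13, 104)]
185 .......o####o#####...#####o.............
187 .......o##########......................
189 .......o#########o......................
191 .........oo######o......................
193 ...........o#####o......................
195 ...........o####ooo..........o..........
197 ...........o#####oooooo.oooooo..........
199 ...........o#####oooooo...oooo..........
201 .................ooooo....ooo...........
203 ...................oooooo..ooo..........
205 ...................oooooo.oooo..........
207 ...................ooooooooooo..........
209 ..................oooooooooooo..........
211 ............ooooo##oooooooooo...........
213 ...........o###############ooo..........
```

```bash
python3 - <<'E'
import cv2,numpy as np
a=cv2.imread("pics/s5.png")[160:225,215:270]; b=cv2.imread("pics/side0.png")[160:225,215:270]
g=lambda I:cv2.resize(cv2.convertScaleAbs(I,alpha=1.8),None,fx=7,fy=7,interpolation=cv2.INTER_CUBIC)
cv2.imwrite("pics/c6.png",np.hstack([g(a),g(b)]))
E
```

```text
(no output)
```

View pics/c6.png

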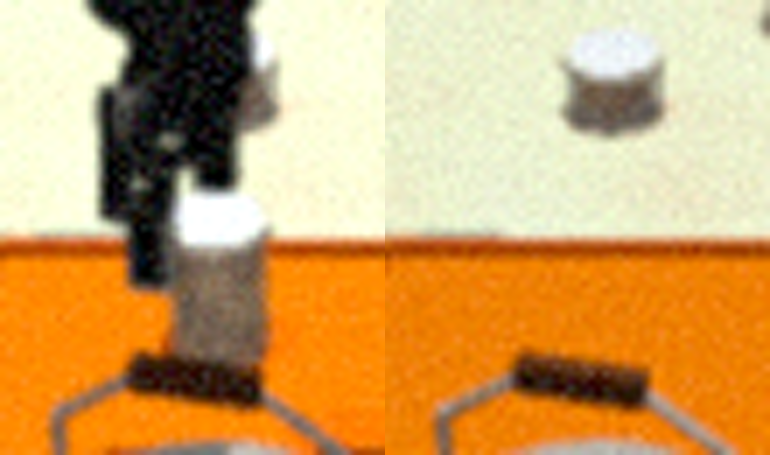

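In c6 the dark fingers end about 50 mm above the reported TCP. The cup, though, was gripped at its 55 mm body width, so the contact pads must reach lower than what shows dark. Going down to the nominal grip height is safe either way: truffle top at 0.051, tip at 0.093. Closing there will settle it through the measured width.

```bash
python3 -m jog '[{"linear":[0.02,0.02,0.2],"roll":0},{"linear":[0,0,0.2],"roll":0},{"linear":[0,0,0.2],"roll":0},{"linear":[0,0,0.2],"roll":0},{"linear":[0,0,0.15],"roll":0},{"linear":[0,0,0.1],"roll":0},{"linear":[0,0,0],"roll":0},{"linear":[0,0,0],"roll":0}]'
python3 -m jog '[{"linear":[0,0,0],"roll":0},{"linear":[0,0,0],"roll":0},{"linear":[0,0,0],"roll":0},{"linear":[0,0,0],"roll":0},{"linear":[0,0,0],"roll":0}]' -0.3 20
python3 - <<'E'
from h import *
to(.5523,.231,.093)
a=optics.get_image("side")[160:225,215:270,::-1]
cv2.imwrite("pics/c7.png",cv2.resize(cv2.convertScaleAbs(a,alpha=1.8),None,fx=8,fy=8,interpolation=cv2.INTER_CUBIC))
E
```

```text
time_s: 14.47
position: [0.5525, 0.2315, 0.0944]
tool_rot: [[-0.996, 0.093, -0.0], [0.093, 0.996, -0.0], [0.0, -0.0, -1.0]]
ft_force: [0.4, -0.9, 0.1]
grip_width: 0.0853
gripper_force: 0.0
time_s: 14.88
position: [0.5525, 0.2315, 0.0947]
tool_rot: [[-0.996, 0.094, 0.0], [0.094, 0.996, 0.0], [-0.0, 0.0, -1.0]]
ft_force: [-0.1, 0.1, -0.2]
grip_width: 0.0302
gripper_force: 0.0
t 14.8833 p [0.5525 0.2315 0.0947] yaw 174.63 q [ 11.4  31.5  75.1   0.   73.4 -73.2]
units [ 0.003 -0.013  0.042] F [-0.13  0.14 -0.21] w 0.030236671687402277 0.0
```

View pics/c7.png

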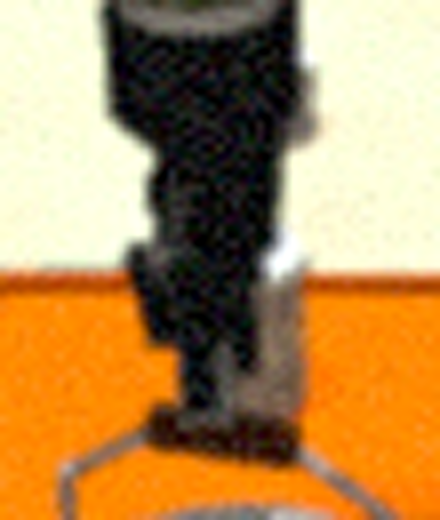

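The near finger shows above the bar at (195,400), and the bar is fully visible. Closing will tell from the width.

```bash
python3 -m jog '[{"linear":[0,0,0],"roll":0},{"linear":[0,0,0],"roll":0},{"linear":[0,0,0],"roll":0},{"linear":[0,0,0],"roll":0}]' -0.8 20; python3 -m jog '[{"linear":[0,0,0],"roll":0},{"linear":[0,0,0],"roll":0},{"linear":[0,0,0],"roll":0}]' -1 20
```

```text
time_s: 15.27
position: [0.5524, 0.2315, 0.0945]
tool_rot: [[-0.996, 0.093, 0.0], [0.093, 0.996, 0.0], [-0.0, 0.0, -1.0]]
ft_force: [0.1, -0.1, 0.6]
grip_width: 0.0085
gripper_force: 0.0
time_s: 15.52
position: [0.5524, 0.2315, 0.0945]
tool_rot: [[-0.996, 0.093, -0.0], [0.093, 0.996, 0.0], [0.0, 0.0, -1.0]]
ft_force: [-0.3, 0.8, -0.4]
grip_width: -0.0001
gripper_force: 0.0
```

The fingers closed on nothing, so the real tips are about 37 mm above the reported TCP, as the pictures indicated. Reopening and going 36 mm lower; reported 0.058 still clears the truffle top at 0.051.

```bash
python3 -m jog '[{"linear":[0,0,0],"roll":0},{"linear":[0,0,0],"roll":0},{"linear":[0,0,0],"roll":0},{"linear":[0,0,0],"roll":0},{"linear":[0,0,0],"roll":0},{"linear":[0,0,0],"roll":0}]' 0.5 20
python3 -m jog '[{"linear":[0,0,0.1],"roll":0},{"linear":[0,0,0.2],"roll":0},{"linear":[0,0,0.2],"roll":0},{"linear":[0,0,0.2],"roll":0},{"linear":[0,0,0.1],"roll":0},{"linear":[0,0,0.1],"roll":0},{"linear":[0,0,0],"roll":0},{"linear":[0,0,0],"roll":0}]'
python3 - <<'E'
from h import *
to(.5523,.231,.058)
a=optics.get_image("side")[150:245,200:285,::-1];b=optics.get_image("top")[130:225,160:245,::-1]
g=lambda I:cv2.resize(cv2.convertScaleAbs(I,alpha=1.8),(400,447),interpolation=cv2.INTER_CUBIC)
cv2.imwrite("pics/c8.png",np.hstack([g(a),g(b)]))
E
```

```text
time_s: 16.02
position: [0.5524, 0.2315, 0.0945]
tool_rot: [[-0.996, 0.094, 0.0], [0.094, 0.996, 0.0], [-0.0, 0.0, -1.0]]
ft_force: [0.0, 0.3, 0.0]
grip_width: 0.0641
gripper_force: 0.0
time_s: 16.68
position: [0.5525, 0.2315, 0.0584]
tool_rot: [[-0.996, 0.093, -0.0], [0.093, 0.996, -0.0], [0.0, -0.0, -1.0]]
ft_force: [0.7, -0.9, 0.9]
grip_width: 0.0638
gripper_force: 0.0
t 16.6833 p [0.5525 0.2315 0.0584] yaw 174.64 q [ 11.4  33.7  77.6   0.   68.6 -73.2]
units [ 0.003 -0.013  0.01 ] F [ 0.65 -0.91  0.89] w 0.06380505002151342 0.0
```

View pics/c8.png

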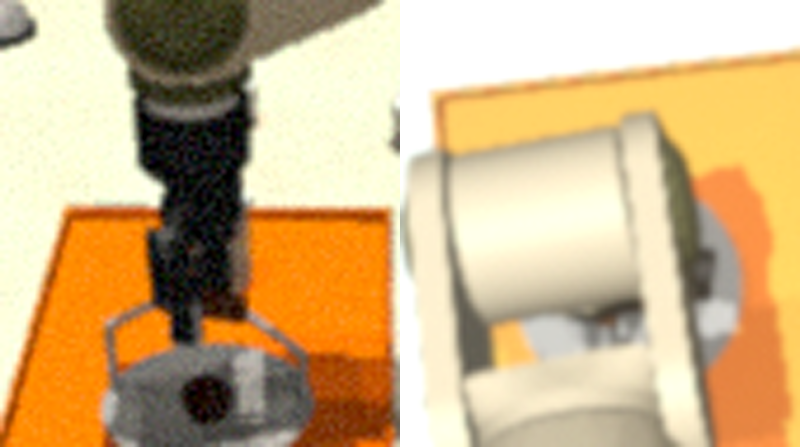

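The near finger now straddles the bar at crop (185,320), its open tip near z 0.112. I go 8 mm deeper for a full hold, then close gently and firm up.

```bash
python3 -m jog '[{"linear":[0,0,0.1],"roll":0},{"linear":[0,0,0.1],"roll":0},{"linear":[0,0,0],"roll":0}]' 
python3 -m jog '[{"linear":[0,0,0],"roll":0},{"linear":[0,0,0],"roll":0},{"linear":[0,0,0],"roll":0},{"linear":[0,0,0],"roll":0},{"linear":[0,0,0],"roll":0}]' -0.4 20
python3 -m jog '[{"linear":[0,0,0],"roll":0},{"linear":[0,0,0],"roll":0},{"linear":[0,0,0],"roll":0},{"linear":[0,0,0],"roll":0},{"linear":[0,0,0],"roll":0}]' -1 20
python3 -m jog '[{"linear":[0,0,0],"roll":0},{"linear":[0,0,0],"roll":0},{"linear":[0,0,0],"roll":0},{"linear":[0,0,0],"roll":0},{"linear":[0,0,0],"roll":0}]' -1 80
```

```text
time_s: 17.03
position: [0.5519, 0.2314, 0.0497]
tool_rot: [[-0.996, 0.093, -0.001], [0.093, 0.996, -0.0], [0.001, -0.0, -1.0]]
ft_force: [-0.3, -0.3, -1.0]
grip_width: 0.0642
gripper_force: 0.0
time_s: 17.45
position: [0.5525, 0.2315, 0.0506]
tool_rot: [[-0.996, 0.093, 0.0], [0.093, 0.996, 0.0], [-0.0, 0.0, -1.0]]
ft_force: [0.8, -0.6, 0.6]
grip_width: 0.0257
gripper_force: 0.0
time_s: 17.87
position: [0.5524, 0.2315, 0.0506]
tool_rot: [[-0.996, 0.093, -0.0], [0.093, 0.996, 0.0], [0.0, 0.0, -1.0]]
ft_force: [0.0, 0.8, 0.4]
grip_width: 0.014
gripper_force: 20.5
time_s: 18.28
position: [0.5526, 0.2315, 0.0507]
tool_rot: [[-0.996, 0.094, 0.0], [0.094, 0.996, 0.0], [-0.0, 0.0, -1.0]]
ft_force: [-0.2, -0.1, 2.4]
grip_width: 0.0132
gripper_force: 78.5
```

The bar is held at 14 mm. Lifting straight up gently, about 10 cm.

```bash
python3 -m jog '[{"linear":[0,0,-0.03],"roll":0},{"linear":[0,0,-0.05],"roll":0},{"linear":[0,0,-0.08],"roll":0},{"linear":[0,0,-0.12],"roll":0},{"linear":[0,0,-0.15],"roll":0},{"linear":[0,0,-0.15],"roll":0},{"linear":[0,0,-0.15],"roll":0},{"linear":[0,0,-0.15],"roll":0},{"linear":[0,0,-0.15],"roll":0},{"linear":[0,0,-0.15],"roll":0},{"linear":[0,0,-0.15],"roll":0},{"linear":[0,0,-0.15],"roll":0}]'
python3 -m jog '[{"linear":[0,0,-0.15],"roll":0},{"linear":[0,0,-0.15],"roll":0},{"linear":[0,0,-0.15],"roll":0},{"linear":[0,0,-0.15],"roll":0},{"linear":[0,0,-0.15],"roll":0},{"linear":[0,0,-0.12],"roll":0},{"linear":[0,0,-0.08],"roll":0},{"linear":[0,0,-0.05],"roll":0},{"linear":[0,0,0],"roll":0},{"linear":[0,0,0],"roll":0},{"linear":[0,0,0],"roll":0},{"linear":[0,0,0],"roll":0}]'
python3 - <<'E'
from h import *
to(.556,.2345,.155)
cv2.imwrite("pics/s9.png",optics.get_image("side")[:,:,::-1])
a=cv2.imread("pics/s9.png")
# truffle (dark brown ball) below handle in side view
for v in range(170,232,2): print(v,"".join("#" if a[v,u].max()<60 else ("s" if int(a[v,u].max())-int(a[v,u].min())<35 else ".") for u in range(205,285)))
E
```

```text
time_s: 19.28
position: [0.5524, 0.2315, 0.1104]
tool_rot: [[-0.996, 0.093, -0.0], [0.093, 0.996, -0.0], [0.0, -0.0, -1.0]]
ft_force: [-0.3, 0.7, -3.4]
grip_width: 0.0128
gripper_force: 77.8
time_s: 20.28
position: [0.5523, 0.2315, 0.1494]
tool_rot: [[-0.996, 0.093, -0.001], [0.093, 0.996, -0.0], [0.001, -0.0, -1.0]]
ft_force: [0.6, -0.1, -3.6]
grip_width: 0.013
gripper_force: 77.8
t 20.2833 p [0.5523 0.2315 0.1494] yaw 174.64 q [ 11.4  28.6  70.5   0.   80.9 -73.2]
units [-0.085  0.084 -0.14 ] F [ 0.63 -0.07 -3.65] w 0.012979948163974504 77.80382037162781
170 ssssssssssssssssssssssssssss################ssssssssssssssssssssssssssssssssssss
172 sssssssssssssssssssssssssssss################sssssssssssssssssssssssssssssssssss
174 sssssssssssssssssssssssssssss###############ssssssssssssssssssssssssssssssssssss
176 sssssssssssssssssssssssss###################ssssssssssssssssssssssssssssssssssss
178 ssssssssssssssssssssssssss################ssssssssssssssssssssssssssssssssssssss
180 sssssssssssssssssssssssssss##############sssssssssssssssssssssssssssssssssssssss
182 sssssssssssssssssssssss
[... 1397 characters left out ...]
...................s
216 s................sss#s#############################ssssss......................s
218 s.................sssss##################s###ssssssssss........................s
220 ......................sssssss##ssssssssssssssssssss............................s
222 .........................sssssssssssssssssssss.................................s
224 .........................ssssssssssss..........................................s
226 .......................ssssssssssss............................................s
228 ......................ssssssssssss.............................................s
230 ......................sssssssssss..............................................s
```

Lifted: about 3.5 N of weight, level and over its place. Now turning 77.5° clockwise with gentle ramps.

```bash
python3 -m jog '[{"linear":[0,0,0],"roll":0.1},{"linear":[0,0,0],"roll":0.2},{"linear":[0,0,0],"roll":0.3},{"linear":[0,0,0],"roll":0.4},{"linear":[0,0,0],"roll":0.4},{"linear":[0,0,0],"roll":0.4},{"linear":[0,0,0],"roll":0.4},{"linear":[0,0,0],"roll":0.4},{"linear":[0,0,0],"roll":0.4},{"linear":[0,0,0],"roll":0.4},{"linear":[0,0,0],"roll":0.4},{"linear":[0,0,0],"roll":0.4}]'
python3 -m jog '[{"linear":[0,0,0],"roll":0.4},{"linear":[0,0,0],"roll":0.4},{"linear":[0,0,0],"roll":0.4},{"linear":[0,0,0],"roll":0.4},{"linear":[0,0,0],"roll":0.4},{"linear":[0,0,0],"roll":0.4},{"linear":[0,0,0],"roll":0.4},{"linear":[0,0,0],"roll":0.4},{"linear":[0,0,0],"roll":0.4},{"linear":[0,0,0],"roll":0.4},{"linear":[0,0,0],"roll":0.4},{"linear":[0,0,0],"roll":0.4}]'
python3 -m jog '[{"linear":[0,0,0],"roll":0.4},{"linear":[0,0,0],"roll":0.4},{"linear":[0,0,0],"roll":0.4},{"linear":[0,0,0],"roll":0.4},{"linear":[0,0,0],"roll":0.4},{"linear":[0,0,0],"roll":0.4},{"linear":[0,0,0],"roll":0.4},{"linear":[0,0,0],"roll":0.4},{"linear":[0,0,0],"roll":0.4},{"linear":[0,0,0],"roll":0.4},{"linear":[0,0,0],"roll":0.4},{"linear":[0,0,0],"roll":0.4}]'
python3 -m jog '[{"linear":[0,0,0],"roll":0.4},{"linear":[0,0,0],"roll":0.4},{"linear":[0,0,0],"roll":0.4},{"linear":[0,0,0],"roll":0.3},{"linear":[0,0,0],"roll":0.2},{"linear":[0,0,0],"roll":0},{"linear":[0,0,0],"roll":0},{"linear":[0,0,0],"roll":0},{"linear":[0,0,0],"roll":0},{"linear":[0,0,0],"roll":0},{"linear":[0,0,0],"roll":0},{"linear":[0,0,0],"roll":0}]'
python3 - <<'E'
from h import *
to(.556,.2345,.155)
a=optics.get_image("side")[:,:,::-1];b=optics.get_image("top")[:,:,::-1]
g=lambda I,x,y:cv2.resize(I[y:y+150,x:x+133],None,fx=3,fy=3,interpolation=cv2.INTER_CUBIC)
cv2.imwrite("pics/c10.png",np.hstack([g(a,190,110),g(b,160,120)]))
E
```

```text
time_s: 21.33
position: [0.5524, 0.2315, 0.1497]
tool_rot: [[-0.895, 0.447, -0.0], [0.447, 0.895, -0.0], [0.0, -0.0, -1.0]]
ft_force: [0.1, 0.7, -4.0]
grip_width: 0.013
gripper_force: 77.7
time_s: 22.33
position: [0.5524, 0.2315, 0.1497]
tool_rot: [[-0.636, 0.772, -0.0], [0.772, 0.636, -0.0], [0.0, -0.0, -1.0]]
ft_force: [0.0, -0.3, -4.5]
grip_width: 0.0133
gripper_force: 77.8
time_s: 23.33
position: [0.5524, 0.2315, 0.1497]
tool_rot: [[-0.267, 0.964, -0.0], [0.964, 0.267, -0.0], [0.0, -0.0, -1.0]]
ft_force: [0.1, -0.1, -3.5]
grip_width: 0.0131
gripper_force: 77.8
time_s: 24.33
position: [0.5524, 0.2315, 0.1497]
tool_rot: [[-0.124, 0.992, 0.0], [0.992, 0.124, -0.0], [-0.0, 0.0, -1.0]]
ft_force: [-0.8, 0.2, -3.7]
grip_width: 0.0128
gripper_force: 77.8
t 24.3333 p [0.5524 0.2315 0.1497] yaw 97.14 q [11.4 28.6 70.5 -0.  80.9  4.3]
units [ 0.064  0.098 -0.132] F [-0.76  0.2  -3.72] w 0.012767639009277208 77.76314377784729
```

View pics/c10.png

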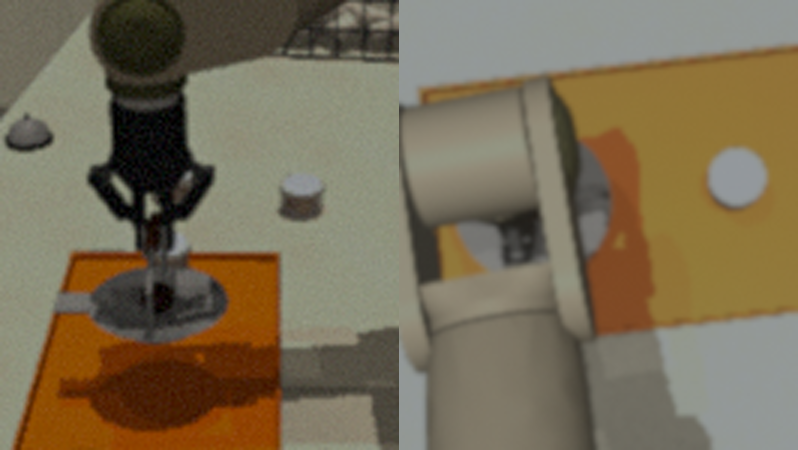

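The dish hangs level with its tab toward the customer (side crop (75,300)), the truffle is in the middle at (160,297), and the cup stands on the other half at (737,177) in the top view. Handing in.

```bash
python3 -c "
from rig import env
print(env.close_job())"
```

```text
the job is handed in; nothing more can be done
None
```

I handed the job in at about 24 s with no verdict shown: the tall cup stands released on the tray's empty half, and the gripper holds the dish still about 10 cm above its place, level, tab toward the customer and truffle in its middle.

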